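# Make up two microscopy kits

## Robot

A 6-joint arm with a two-finger parallel gripper is mounted at the origin on the work surface. World frame = base frame: x ahead of the robot, y to its left, z up, the work surface at z = 0. Lengths are in mm, angles in rad, forces in N, time in s.
With the tool pointing down it reaches from about 350 to 975 mm from the base axis. Payload 7.1 kg.
Tool frame: the origin (TCP) lies on the front face of the gripper's body, between the roots of the fingers; the fingertips stand 80 mm ahead of it and the grasp point (between the pads) lies 61 mm ahead of it (env.tips_ahead is the distance from the TCP to the fingertips, in mm); z points along the fingers, y is the line along which they close (so a half turn about z gives the same grasp; the last joint's range is limited). The gripper opens to 88 mm and grips with 3 to 60 N. Pads are 20 mm wide; open, the fingers measure 115 mm over their backs; the gripper's body (75 mm by 178 mm) begins 61 mm behind the grasp point.
Start: joints at [-1.181, 0.423, 1.63, -0, 1.089, -0.019], TCP at [248.458, -573.475, 302.675] pointing down, gripper open.
Joint ranges: [-3, 3], [-0.9, 2.11], [0.09, 2.58], [-1.31, 4.45], [0.11, 2.69], [-2.54, 2.54]. Speed limits (rad/s): [2.39, 2.39, 3.01, 3.14, 3.14, 3.14].

## Interface

Orientations are given as a unit quaternion [x, y, z, w].
In Python, from station import env, set_gripper, viewer, workorder gives the robot as it stands. Calls block until the motion is done:
- env.reach(position, orientation): joint-space move of the TCP to a pose.
- env.move_l(position, rot=None, rate=150, f_stop=None): straight line of the TCP; rot=None keeps the orientation; rate is the mean speed in mm/s. With f_stop (N) it stops when the force on the tool has changed by that much, and returns True; else False.
- env.move_joints(angles): joint-space move.
- set_gripper(opening): finger opening in mm; the grip force is fixed at half the most; returns when the fingers have stopped.
- env.hold(seconds).
- env.ik(position, orientation): joint angles nearest the present ones, or None.
- env.read_state(): the state.
- viewer.camera(name): name is "scene" or "top" or "wrist"; returns the picture (480x640x3 uint8, blue, green, red); there is no depth.
- viewer.camera_params(name): a dict with "fx", "fy", "cx", "cy" (pixels), "pose" (4x4, takes a point from camera to world coordinates); the wrist camera has in their place "tool_from_camera" (4x4, takes a point from camera to tool coordinates, whose origin is the TCP and whose axes are the flange's). Camera axes: x right, y up, looking along -z (the intrinsics and any distortion apply to the point x, -y, -z); pixel columns grow to the right and rows downward; lengths in mm; the calibration is good to about 2 mm. A picture is of the moment at which its call begins: read the wrist's pose just before it. camera_params takes no time and is no camera call.
A pose or a line that the arm cannot do raises env.IKError and nothing moves.
- workorder.sign_off(): hands the job in; it is judged then, once.
The state is a dict: "time_s": time; "qpos": joint angles; "dq": joint speeds; "tau": joint torques, N m; "tool_pos": TCP position; "orientation": TCP orientation; "force": force on the tool from outside, world axes, zero at the start; "wrist_torque": the same for the moment, N m; "width": finger opening in mm; "grip_force": force on a finger pad.
Only numpy, scipy, OpenCV 4.12 (cv2) and the standard library are available. Lean on these libraries where they do the work, as an engineer would, in place of code of your own. Each camera call takes 0.05 s, during which the arm holds its last target. There are 200 camera calls.

## Task

Make up the two microscope kits in the two low trays. The two-bay tray gets the slide box in its long bay and the short objective in its small bay; the three-bay tray gets the petri dish in its big bay, the specimen jar in the larger of the two bays beside it and the long objective in the smallest. Set each one down (never drop it) upright and flat on the floor of its bay, and leave the eyepiece, the phone and the tweezers where they are.

Things in the scene. Friction and masses are not known exactly. Their poses are not given: they have to be found in the camera images.
- tray2: Two-bay low tray, white floor, dark metal rims, fixed, 72 (x) by 176 (y) mm, left or right of the stock, turned up to 0.3 rad. Origin under its centre on the table, z up. Floor 4 mm above the table; rims and rib 4 mm thick, tops 9 mm above the table. Bays (x by y; centre in tray frame, mm): long 64 by 112 at (0, 28); small 64 by 52 at (0, -58).
- tray3: Three-bay low tray, white floor, dark metal rims, fixed, 156 (x) by 132 (y) mm, left or right of the stock, turned up to 0.3 rad. Origin under its centre on the table, z up. Floor 4 mm above the table; rims and ribs 4 mm thick, tops 9 mm above the table. Bays (x by y; centre in tray frame, mm): big 84 by 124 at (-32, 0); beside it at +x the jar's, 60 by 68 at (44, 28), and the smallest, 60 by 52 at (44, -36).
- slidebox_mid (a point): Closed microscope slide box, a flat plastic box with a blue body and a white lid, 36 (x) by 84 (y) by 30 (z) mm, about 70 g, lying flat on the table. The point is its centre, 15 mm above its underside; y is its long axis (turned up to 0.5 rad from the world's y), z up.
- obj_short_mid (a point): Short microscope objective: steel barrel standing upright, 32 mm diameter and 36 mm high, straight up to 26 mm, then tapering to a 16 mm nose; about 40 g. The point is its centre, 18 mm above its underside; z up along its axis.
- obj_long_mid (a point): Long microscope objective: steel barrel standing upright, 28 mm diameter and 62 mm high, straight up to 52 mm, then tapering to a 12 mm nose; about 70 g. The point is its centre, 31 mm above its underside; z up along its axis.
- dish_mid (a point): Closed glass petri dish lying flat: 56 mm diameter over the lid (upper half), 52 mm below it, 20 mm high in all, about 50 g. The point is its centre, 10 mm above its underside; z up.
- jar_mid (a point): Amber glass specimen jar with a black screw cap and a paper label, upright, 40 mm diameter, 60 mm high, about 80 g. The point is its centre, 30 mm above its underside; z up.
- eyepiece_mid (a point): Eyepiece, to be left alone: black head 36 mm diameter, 22 mm high, with a steel tube 23 mm diameter above it, 50 mm high in all, standing among the stock. The point is its centre, 25 mm above its underside.
- phone: Black mobile phone, to be left alone, 72 by 150 by 9 mm, lying on the table beyond the trays. Origin under its centre.
- tweezers: Steel tweezers, to be left alone, 130 mm long, 15 mm wide, 8 mm high, lying on the table beyond the trays. Origin under their middle.
There are look-alikes about, which are no part of the job. Leave any red look-alike of the part that bears eyepiece_mid alone.

How it is judged:
By the outcome, as a careful person would: the job done as asked, in the order asked, and still so for the second after the job is handed in, with the robot touching nothing.
It also fails if it takes over 125 s, if anything falls off the work surface, if the arm or the gripper's body presses on something with over 40 N, if the wrist force passes 120 N, or if a joint passes its speed limit or range.

## Working session

There is one attempt and no reset: what is moved stays moved. The work goes in short steps, each a Python script; the robot and the scene stay as the last script left them, time stands still between calls to the robot, and variables do not carry over. Pictures are saved under pics/ and viewed, at most 14 in all, crops included, and the job is handed in when it is done.

```bash
mkdir -p pics; ls; python3 - <<'E'
from station import env, viewer
import cv2, json, numpy as np
np.set_printoptions(precision=4,suppress=True)
for n in("scene","top"):
    cv2.imwrite(f"pics/{n}0.png",viewer.camera(n)); print(n,viewer.camera_params(n))
print(viewer.camera_params("wrist")); print(env.read_state())
E
```

```text
pics
scene {'fx': 599.3433890204903, 'fy': 599.3433890204903, 'cx': 320.63461170985755, 'cy': 249.76420908821285, 'pose': array([[   0.5753,   -0.4484,    0.6841, 1329.4494],
       [   0.8179,    0.3056,   -0.4875, -554.3319],
       [   0.0095,    0.84  ,    0.5426,  654.9044],
       [   0.    ,    0.    ,    0.    ,    1.    ]])}
top {'fx': 479.90945454729996, 'fy': 479.90945454729996, 'cx': 316.12669949671573, 'cy': 233.1559744711517, 'pose': array([[  0.0186,   0.9912,  -0.1311, 477.4791],
       [ -0.9987,   0.0247,   0.0452,  19.9988],
       [  0.0481,   0.13  ,   0.9903, 818.7956],
       [  0.    ,   0.    ,   0.    ,   1.    ]])}
{'fx': 426.5613966494554, 'fy': 426.5613966494554, 'cx': 322.1294345412148, 'cy': 245.6715721495358, 'tool_from_camera': array([[  0.0004,   0.9522,   0.3056,  83.1186],
       [  1.    ,   0.0001,  -0.0015,  -0.3851],
       [ -0.0015,   0.3056,  -0.9522, -82.1209],
       [  0.    ,   0.    ,   0.    ,   1.    ]])}
{'time_s': 0.1, 'qpos': array([-1.181 ,  0.4237,  1.6306,  0.    ,  1.0886, -0.019 ]), 'dq': array([ 0.001 , -0.0021, -0.0019, -0.0014,  0.0018,  0.0007]), 'tau': array([  0.0006, -54.5613, -27.4325,   0.0645,   0.0187,  -0.    ]), 'tool_pos': array([ 248.3109, -573.1219,  302.0001]), 'orientation': array([ 0.9792,  0.203 , -0.0001, -0.0007]), 'force': array([ 0.8611, -0.0613,  1.0641]), 'wrist_torque': array([0.0363, 0.0182, 0.0076]), 'grip_force': 0.0, 'width': 87.75030144141925}
```

View pics/top0.png

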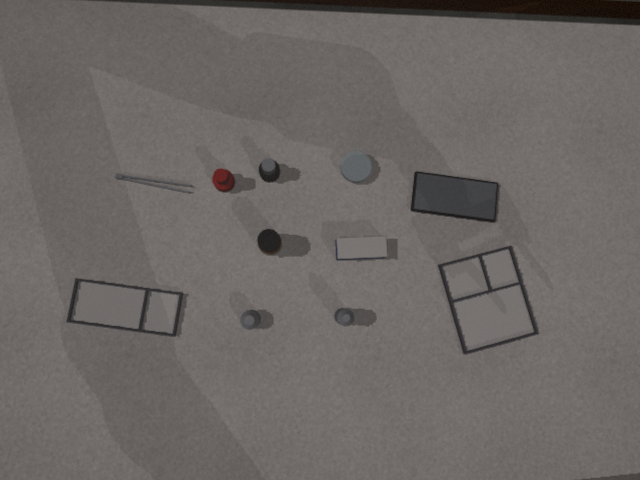

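View pics/scene0.png

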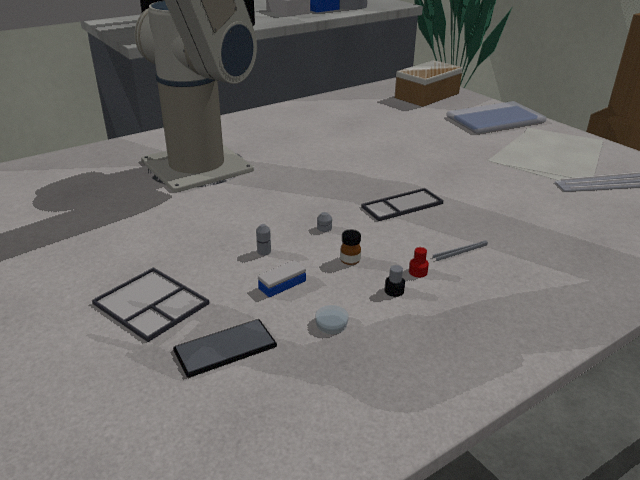

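```bash
cat > h.py <<'E'
from station import env, set_gripper, viewer, workorder
import numpy as np, cv2, pickle
from scipy.spatial.transform import Rotation as R
np.set_printoptions(precision=1,suppress=True)
def quat(yaw):  # tool down; tool y (closing line) at world angle yaw-90deg
    return (R.from_euler('z',yaw)*R.from_quat([1,0,0,0])).as_quat()
def snap(n):
    s=env.read_state(); im=viewer.camera(n); p=viewer.camera_params(n)
    if n=="wrist":
        T=np.eye(4); T[:3,:3]=R.from_quat(s['orientation']).as_matrix(); T[:3,3]=s['tool_pos']
        p['pose']=T@p['tool_from_camera']
    return im,p
def ray(p,uv):
    d=p['pose'][:3,:3]@np.array([(uv[0]-p['cx'])/p['fx'],-(uv[1]-p['cy'])/p['fy'],-1]); return p['pose'][:3,3],d/np.linalg.norm(d)
def onplane(p,uv,z):
    o,d=ray(p,uv); return o+d*(z-o[2])/d[2]
def tri(obs):  # [(params,uv)] -> point, rms ray miss
    M=[(np.eye(3)-np.outer(d,d),o) for o,d in (ray(p,uv) for p,uv in obs)]
    x=np.linalg.solve(sum(m for m,_ in M),sum(m@o for m,o in M))
    return x,[np.linalg.norm(m@(x-o)) for m,o in M]
def proj(p,X):
    c=np.linalg.inv(p['pose'])@np.r_[X,1]; return np.array([p['cx']+p['fx']*c[0]/-c[2],p['cy']-p['fy']*c[1]/-c[2]])
E
python3 - <<'E'
from h import *
V={n:snap(n) for n in("scene","top")}
for k,y in(("a",-150),("b",150)):
    env.reach([600,y,400],quat(0)); env.hold(.3); V[k]=snap("wrist")
    cv2.imwrite(f"pics/w{k}.png",cv2.convertScaleAbs(V[k][0],alpha=1.8))
V['top2']=snap("top")
pickle.dump(V,open("V.pkl","wb")); print(env.read_state()['time_s'],env.read_state()['tool_pos'])
E
```

```text
4.1167 [600.2 149.4 400. ]
```

View pics/wa.png

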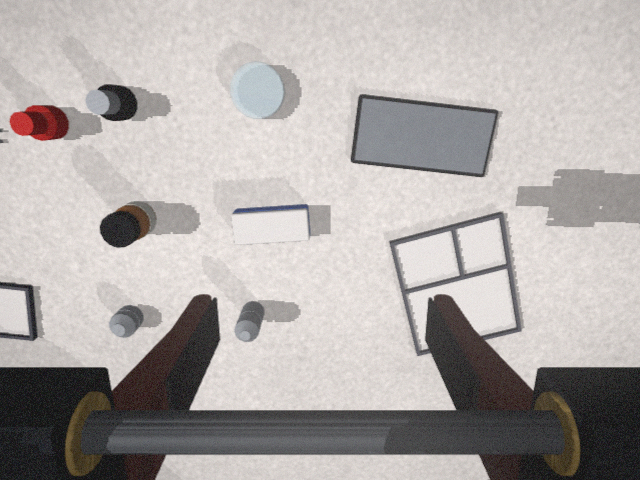

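View pics/wb.png

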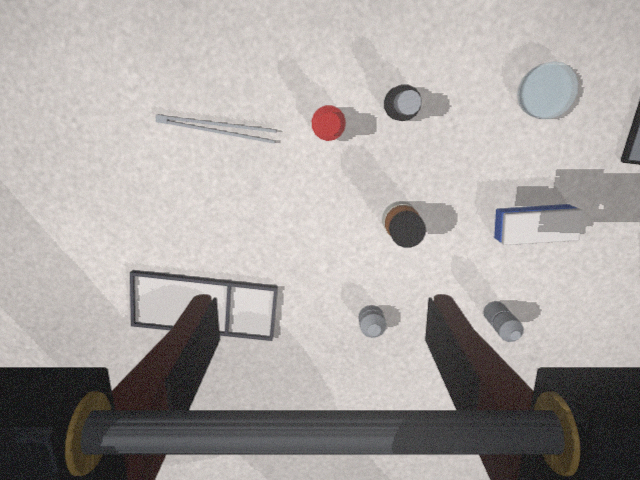

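```bash
python3 - <<'E'
from h import *
V=pickle.load(open("V.pkl","rb"))
g=lambda k:cv2.cvtColor(V[k][0],cv2.COLOR_BGR2GRAY)
def blob(k,m,win):
    x0,y0,x1,y1=win; mm=m[y0:y1,x0:x1].astype(np.uint8)
    c=max(cv2.findContours(mm,0,2,offset=(x0,y0))[0],key=cv2.contourArea); return c
def f(k): return V[k][0].astype(int)
# dish
for k,w in(("a",(210,45,310,135)),("b",(500,45,600,135)),("top",(325,135,390,200))):
    im=f(k); c=blob(k,(im[...,0]-im[...,2])>8,w); print("dish",k,np.hstack([np.r_[e] for e in cv2.fitEllipse(c)]))
for k,w in(("a",(90,195,160,255)),("b",(375,195,440,255)),("top",(245,220,295,262))):
    im=f(k); c=blob(k,(im.max(2)<28),w); print("cap",k,np.hstack([np.r_[e] for e in cv2.fitEllipse(c)]))
for n,k,w in(("t3","a",(385,205,530,360)),("t2","b",(120,260,290,345)),("t3","top",(430,235,550,360)),("t2","top",(60,270,190,345))):
    m=g(k)<62 if k=="top" else g(k)<60; c=blob(k,m,w); r=cv2.minAreaRect(c); print(n,k,r[1],cv2.boxPoints(r).ravel())
def crop(k,x,y,h,s=266):
    return cv2.resize(cv2.convertScaleAbs(V[k][0][y-h:y+h,x-h:x+h],alpha=2.0 if k[0] in 'ab' else 2.2),(s,s),interpolation=cv2.INTER_CUBIC)
M=np.vstack([np.hstack([crop("a",126,321,26),crop("a",249,321,26),crop("a",271,224,52)]),
 np.hstack([crop("b",372,321,26),crop("b",503,321,26),crop("b",538,224,52)])])
cv2.imwrite("pics/m1.png",M)
E
```

```text
dish a [258.1  90.3  46.9  50.1 162.1]
dish b [546.4  90.6  41.7  50.5  32.9]Traceback (most recent call last):
  File "<stdin>", line 10, in <module>
cv2.error: OpenCV(4.12.0) /io/opencv/modules/imgproc/src/shapedescr.cpp:361: error: (-201:Incorrect size of input array) There should be at least 5 points to fit the ellipse in function 'fitEllipseNoDirect'
```

```bash
cat > m.py <<'E'
from h import *
V=pickle.load(open("V.pkl","rb"))
def blob(m,win):
    x0,y0,x1,y1=win; mm=np.ascontiguousarray(m[y0:y1,x0:x1]).astype(np.uint8)
    cs=cv2.findContours(mm,0,2,offset=(x0,y0))[0]; return cv2.convexHull(max(cs,key=cv2.contourArea)) if cs else None
def f(k): return cv2.GaussianBlur(V[k][0],(3,3),0).astype(float)
def show(n,k,c):
    if c is None or len(c)<5: print(n,k,"none"); return
    print(n,k,np.hstack([np.r_[e] for e in cv2.fitEllipse(c)]))
for k,w in(("a",(210,45,310,135)),("b",(500,45,600,135)),("top",(325,135,390,200))):
    im=f(k); show("dish",k,blob(im[...,0]/(im[...,2]+1)>1.08,w))
for k,w in(("a",(90,195,160,255)),("b",(375,195,440,255)),("top",(245,220,295,262))):
    im=f(k); show("cap",k,blob(im.max(2)<(22 if k!="top" else 40),w))
for n,k,w in(("t3","a",(385,205,530,360)),("t2","b",(120,260,290,345)),("t3","top",(430,235,550,360)),("t2","top",(60,270,190,345))):
    c=blob(f(k).mean(2)<60,w); r=cv2.minAreaRect(c); q=cv2.approxPolyDP(c,6,True).reshape(-1,2); print(n,k,np.array(r[1]),cv2.boxPoints(r).ravel(),"poly",q.tolist())
def crop(k,x,y,h,s=266):
    return cv2.resize(cv2.convertScaleAbs(V[k][0][y-h:y+h,x-h:x+h],alpha=2.0),(s,s),interpolation=cv2.INTER_CUBIC)
M=np.vstack([np.hstack([crop("a",126,321,26),crop("a",249,321,26),crop("a",271,224,52)]),
 np.hstack([crop("b",372,321,26),crop("b",503,321,26),crop("b",538,224,52)])])
cv2.imwrite("pics/m1.png",M)
E
python3 m.py
```

```text
dish a [256.9  95.6  33.5  46.5 109.1]
dish b [546.1  90.5  45.7  53.1  39. ]
dish top none
cap a [131.9 220.1   6.3  12.5 150.8]
cap b none
cap top [268.8 240.5  20.3  21.2 138.3]
t3 a [143.  115.4] [389.3 239.1 501.4 211.7 535.4 350.6 423.3 378. ] poly [[501, 213], [519, 329], [501, 359], [418, 353], [390, 242]]
t2 b [146.8  71.6] [124.7 341.1 131.2 269.7 277.5 283.  271.  354.4] poly [[131, 272], [274, 285], [271, 339], [157, 344], [131, 324]]
t3 top [92.6 76.8] [438.2 265.1 512.  244.  537.4 333.  463.6 354.1] poly [[511, 247], [537, 332], [464, 352], [439, 265]]
t2 top [110.8  43.6] [ 66.9 321.   72.8 277.8 182.6 292.9 176.6 336.2] poly [[76, 279], [181, 293], [175, 334], [68, 321]]
```

View pics/m1.png

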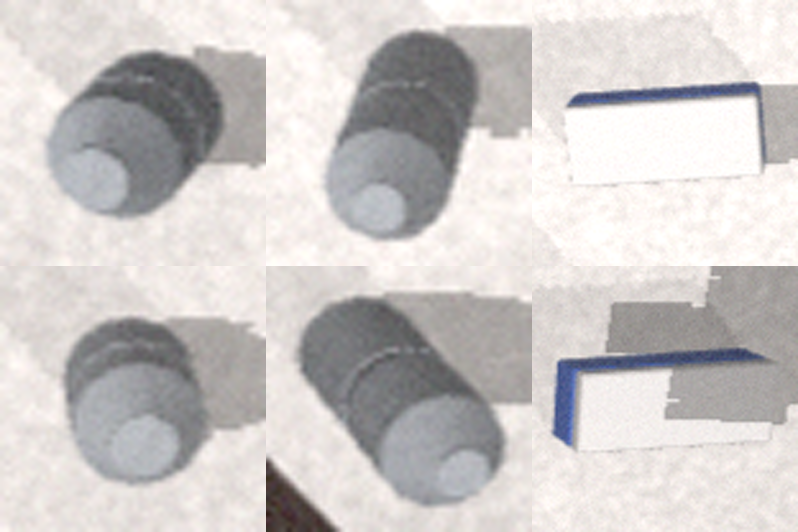

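```bash
cat > n.py <<'E'
from m import *
P={k:V[k][1] for k in V}
caps={}
for k,w in(("a",(90,195,160,255)),("b",(375,195,440,255))):
    im=f(k)
    for th in(30,38): 
        c=blob((im.max(2)<th),w); show("cap%d"%th,k,c)
for k,w in(("top",(325,135,390,200)),):
    im=f(k); show("dish",k,blob(im[...,0]-im[...,2]>4,w))
print("---")
for n,a,b in(("short",(118.4,330),(374.1,329.4)),("long",(244.7,335.5),(515.3,335.1)),("dish",(258.1,90.3),(546.4,90.6)),
  ("boxTL",(232.5,213.2),(504.2,213.2)),("boxBL",(234,243.7),(503,243.7)),("boxBR",(309.1,239.1),(579.3,239.1)),("boxTR",(306.8,208.9),(582,208.6))):
    x,r=tri([(P['a'],a),(P['b'],b)]); print(n,x,np.array(r),"top",proj(P['top'],x),"scene",proj(P['scene'],x))
for n,k,q in(("t3","a",[(390,242),(502,213),(520,330),(418,353)]),("t2","b",[(131,271),(276.5,285.5),(271.5,339),(131,325)]),("t3","top",[(439,265),(512,247),(537,332),(464,353)]),("t2","top",[(75,279),(182,292.5),(176,335),(68,321)])):
    X=np.array([onplane(P[k],u,9)[:2] for u in q]); e=np.roll(X,-1,0)-X
    print(n,k,X.mean(0),"sides",np.linalg.norm(e,axis=1),"ang",np.degrees(np.arctan2(e[:,1],e[:,0])))
E
python3 n.py
```

```text
dish a [256.9  95.6  33.5  46.5 109.1]
dish b [546.1  90.5  45.7  53.1  39. ]
dish top none
cap a [131.9 220.1   6.3  12.5 150.8]
cap b none
cap top [268.8 240.5  20.3  21.2 138.3]
t3 a [143.  115.4] [389.3 239.1 501.4 211.7 535.4 350.6 423.3 378. ] poly [[501, 213], [519, 329], [501, 359], [418, 353], [390, 242]]
t2 b [146.8  71.6] [124.7 341.1 131.2 269.7 277.5 283.  271.  354.4] poly [[131, 272], [274, 285], [271, 339], [157, 344], [131, 324]]
t3 top [92.6 76.8] [438.2 265.1 512.  244.  537.4 333.  463.6 354.1] poly [[511, 247], [537, 332], [464, 352], [439, 265]]
t2 top [110.8  43.6] [ 66.9 321.   72.8 277.8 182.6 292.9 176.6 336.2] poly [[76, 279], [181, 293], [175, 334], [68, 321]]
cap30 a [120.3 228.3  33.8  38.5  81.8]
cap38 a [120.4 228.2  34.9  39.6  82.3]
cap30 b none
cap38 b [400.5 218.5   9.3  20.9  60.3]
dish top [355.5 166.5  28.1  29.1  96.6]
---
short [436.8  87.3  35.7] [0.3 0.3] top [250.1 321.1] scene [323.2 213.4]
long [444.5 -65.6  62.8] [0.1 0.1] top [347.3 318.5] scene [261.4 224.6]
dish [701.4 -85.   11.4] [0. 0.] top [356.6 167.4] scene [330.4 318.5]
boxTL [573.7 -52.7  23.5] [0. 0.] top [337.7 239. ] scene [304.1 270.5]
boxBL [540.2 -53.3  29.3] [0. 0.] top [338.2 258.7] scene [293.8 259.6]
boxBR [ 545.7 -136.9   30. ] [0. 0.] top [388.4 256.5] scene [256.5 275.3]
boxTR [ 579.7 -134.7   28.2] [0.2 0.2] top [386.9 236.3] scene [267.3 284.9]
t3 a [ 478.9 -314.2] sides [130.4 154.9 128.9 153.4] ang [ -74.7 -164.4  104.6   16.1]
t2 b [455.1 293.6] sides [173.   73.  174.2  72.2] ang [-96.3 173.2  83.4  -7.8]
t3 top [ 479.3 -312.2] sides [133.  148.9 131.7 151.9] ang [ -75.2 -165.2  106.1   15.3]
t2 top [455.2 293.6] sides [175.9  69.3 175.6  68.3] ang [-96.1 175.1  83.5  -4.6]
```

```bash
cat >> h.py <<'E'
TR={"t2":(455.1,293.6,np.radians(-6.5)),"t3":(479.0,-313.2,np.radians(15.3))}
def bay(t,x,y):
    X,Y,a=TR[t]; c,s=np.cos(a),np.sin(a); return np.array([X+c*x-s*y,Y+s*x+c*y]),a
def pickplace(name,xy,yaw,w,tip,t,bx,by,dyaw):
    Z=80+tip; up=260; q=quat(yaw)
    env.reach([*xy,up],q); set_gripper(min(88,w+30))
    if env.move_l([*xy,Z+25],rate=250,f_stop=15) or env.move_l([*xy,Z],rate=80,f_stop=10): env.move_l([*xy,up]); raise SystemExit("contact descending "+name)
    set_gripper(0); s=env.read_state(); print(name,"grip width",s['width'],s['grip_force'])
    if abs(s['width']-w)>4: set_gripper(88); env.move_l([*xy,up]); raise SystemExit("bad width")
    env.move_l([*xy,up],rate=150)
    print(" lifted",env.read_state()['width'])
    p,a=bay(t,bx,by); q2=quat(a+dyaw)
    env.reach([*p,up],q2); env.move_l([*p,Z+4+15],rate=150); env.hold(.2)
    hit=env.move_l([*p,Z+4-1.5],rate=20,f_stop=4); s=env.read_state()
    print(" down: contact",hit,"tcp z",s['tool_pos'][2],"expected",Z+4,"xy err",s['tool_pos'][:2]-p,"w",s['width'])
    set_gripper(w+10); env.move_l([*p,Z+40],rate=60); env.move_l([*p,up],rate=250); print(" t",env.read_state()['time_s'])
E
python3 - <<'E'
from n import *
print("=====")
for n,k1,a,b in(("t3","a",[(390,242),(502,213),(520,330),(418,353)],[(439,265),(512,247),(537,332),(464,353)]),("t2","b",[(131,271),(276.5,285.5),(271.5,339),(131,325)],[(75,279),(182,292.5),(176,335),(68,321)])):
    print(n,np.mean([tri([(P[k1],u),(P['top'],v)])[0] for u,v in zip(a,b)],0))
x,r=tri([(P['a'],(120.3,228.3)),(P['top'],(268.8,240.5))]); print("cap",x,np.array(r),proj(P['b'],x),onplane(P['a'],(120.3,228.3),60),onplane(P['top'],(268.8,240.5),60))
for k,u in(("a",(258.1,90.3)),("b",(546.4,90.6)),("top",(355.5,166.5))): print("dish",onplane(P[k],u,15))
pickplace("box",(559.8,-94.4),np.radians(94),36,9,"t2",0,28,np.pi/2)
im,p=snap("top"); cv2.imwrite("pics/top1.png",cv2.convertScaleAbs(im,alpha=1.8))
E
```

```text
dish a [256.9  95.6  33.5  46.5 109.1]
dish b [546.1  90.5  45.7  53.1  39. ]
dish top none
cap a [131.9 220.1   6.3  12.5 150.8]
cap b none
cap top [268.8 240.5  20.3  21.2 138.3]
t3 a [143.  115.4] [389.3 239.1 501.4 211.7 535.4 350.6 423.3 378. ] poly [[501, 213], [519, 329], [501, 359], [418, 353], [390, 242]]
t2 b [146.8  71.6] [124.7 341.1 131.2 269.7 277.5 283.  271.  354.4] poly [[131, 272], [274, 285], [271, 339], [157, 344], [131, 324]]
t3 top [92.6 76.8] [438.2 265.1 512.  244.  537.4 333.  463.6 354.1] poly [[511, 247], [537, 332], [464, 352], [439, 265]]
t2 top [110.8  43.6] [ 66.9 321.   72.8 277.8 182.6 292.9 176.6 336.2] poly [[76, 279], [181, 293], [175, 334], [68, 321]]
cap30 a [120.3 228.3  33.8  38.5  81.8]
cap38 a [120.4 228.2  34.9  39.6  82.3]
cap30 b none
cap38 b [400.5 218.5   9.3  20.9  60.3]
dish top [355.5 166.5  28.1  29.1  96.6]
---
short [436.8  87.3  35.7] [0.3 0.3] top [250.1 321.1] scene [323.2 213.4]
long [444.5 -65.6  62.8] [0.1 0.1] top [347.3 318.5] scene [261.4 224.6]
dish [701.4 -85.   11.4] [0. 0.] top [356.6 167.4] scene [330.4 318.5]
boxTL [
[... 328 characters left out ...]
 128.9 153.4] ang [ -74.7 -164.4  104.6   16.1]
t2 b [455.1 293.6] sides [173.   73.  174.2  72.2] ang [-96.3 173.2  83.4  -7.8]
t3 top [ 479.3 -312.2] sides [133.  148.9 131.7 151.9] ang [ -75.2 -165.2  106.1   15.3]
t2 top [455.2 293.6] sides [175.9  69.3 175.6  68.3] ang [-96.1 175.1  83.5  -4.6]
=====
t3 [ 479.4 -312.9    8.6]
t2 [455.2 293.7   8.5]
cap [564.7  60.2  51.3] [0.7 0.7] [406.2 227.9] [566.6  55.5  60. ] [564.3  60.3  60. ]
dish [701.3 -85.5  15. ]
dish [701.2 -83.2  15. ]
dish [701.8 -82.7  15. ]
box grip width 36.263052689488404 29.998692870140076
 lifted 35.6812169416494
 down: contact True tcp z 93.15981539812931 expected 93 xy err [-0.1 -0.1] w 36.1042819685178
 t 14.975
```

```bash
python3 - <<'E' | sed -n '/===/,$p'
from n import *
print("===")
im=f("b")
for th in(45,55):
    m=(im.max(2)<th)&(im[...,2]-im[...,0]<8); show("capb",'b',blob(m,(380,205,432,252)))
def crop(k,x,y,h,s=266): return cv2.resize(cv2.convertScaleAbs(V[k][0][y-h:y+h,x-h:x+h],alpha=3.0),(s,s),interpolation=cv2.INTER_CUBIC)
t1=cv2.imread("pics/top1.png")[255:355,55:205]
A=np.hstack([crop("a",126,224,30),crop("b",405,224,30),crop("top",269,241,20)])
cv2.imwrite("pics/m2.png",np.vstack([A,cv2.resize(t1,(A.shape[1],330))]))
E
```

```text
===
capb b [406.8 228.4  34.   35.3 146.2]
capb b [407.  228.7  35.   35.7 144.5]
```

View pics/m2.png

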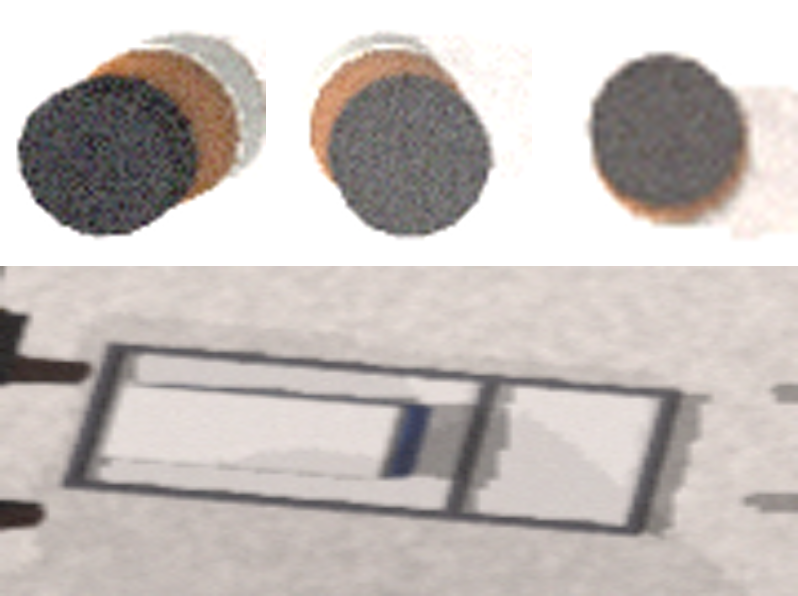

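```bash
python3 - <<'E'
from h import *
V=pickle.load(open("V.pkl","rb"))
print("jar",onplane(V['b'][1],(406.9,228.5),60),onplane(V['top'][1],(268.8,240.5),60),tri([(V['b'][1],(406.9,228.5)),(V['scene'][1],(351,236))]))
pickplace("short",(436.8,87.3),np.radians(83.5),32,8,"t2",0,-58,np.pi/2)
pickplace("dish",(701.4,-83.8),np.radians(15),56,5,"t3",-32,0,0)
env.hold(.2)
for n in("top","wrist"):
    im,p=snap(n); cv2.imwrite(f"pics/{n}2.png",cv2.convertScaleAbs(im,alpha=1.8))
E
```

```text
jar [566.5  61.2  60. ] [564.3  60.3  60. ] (array([565.5,  60.5,  55. ]), [np.float64(0.5295279733780547), np.float64(0.5295279733780981)])
short grip width 31.22502371162801 30.000677900388837
 lifted 31.398097633994126
 down: contact True tcp z 92.17512417360588 expected 92 xy err [-0.2 -0.1] w 31.323293249492853
 t 24.075
dish grip width 54.20614047822002 30.00008225440979
 lifted 54.41970434491772
 down: contact True tcp z 89.05889949749454 expected 89 xy err [-0.2  0.2] w 54.077726154251756
 t 34.8083
```

View pics/top2.png

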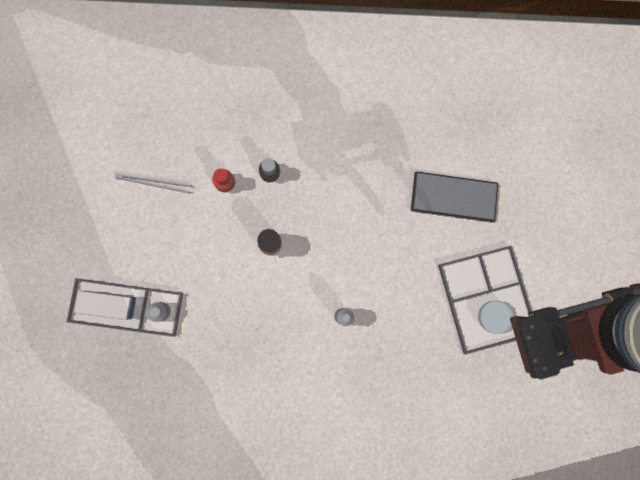

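The box and short objective stand in tray2 (about 108,305 and 159,311), and the dish lies in the big bay (497,317). The eyepiece and phone have not moved. Next come the jar and the long objective.

```bash
python3 - <<'E'
from h import *
pickplace("jar",(565.5,60.6),np.radians(15),40,14,"t3",44,28,0)
pickplace("long",(444.5,-65.6),np.radians(105),28,20,"t3",44,-36,np.pi/2)
W={}
env.reach([560,-220,360],quat(0)); env.hold(.3); im,W['a']=snap("wrist"); a=im
t,W['top']=snap("top")
env.reach([560,200,360],quat(0)); env.hold(.3); b,W['b']=snap("wrist"); sc,W['scene']=snap("scene")
pickle.dump((a,b,t,sc,W),open("W.pkl","wb"))
M=np.vstack([np.hstack([cv2.resize(cv2.convertScaleAbs(i[100:400],alpha=1.8),(400,188)) for i in(a,b)]),
 cv2.resize(cv2.convertScaleAbs(sc[180:370,80:460],alpha=1.8),(800,400))])
cv2.imwrite("pics/fin.png",M); print(env.read_state()['time_s'])
E
```

```text
jar grip width 39.38309672589894 30.000415672548115
 lifted 39.135855714877
 down: contact True tcp z 98.17090823743516 expected 98 xy err [-0.2  0.1] w 39.037842656949934
 t 45.0667
long grip width 27.629308061190503 30.000524137867615
 lifted 27.23173488874042
 down: contact True tcp z 104.17043369320187 expected 104 xy err [-0.2  0.1] w 27.253997008372657
 t 54.4083
58.525
```

View pics/fin.png

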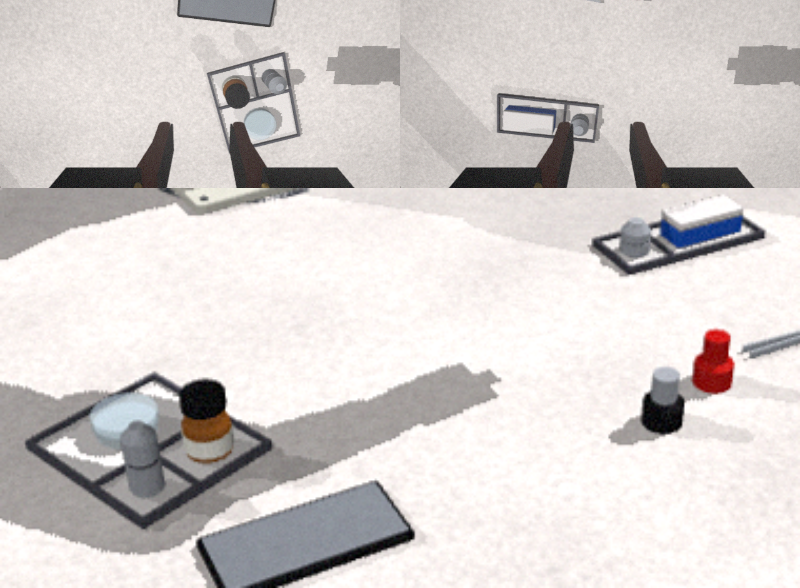

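Everything is in its bay, but the dish at about (124,418) needs a closer look to check that it lies flat.

```bash
python3 - <<'E'
from h import *
a,b,t,sc,W=pickle.load(open("W.pkl","rb"))
p,_=bay("t3",-32,0)
def c(im,P,h):
    u,v=proj(P,[*p,14]).astype(int); return cv2.resize(cv2.convertScaleAbs(im[v-h:v+h,u-h:u+h],alpha=1.8),(390,390),interpolation=cv2.INTER_CUBIC)
cv2.imwrite("pics/dish.png",np.hstack([c(sc,W['scene'],36),c(a,W['a'],55)]))
E
```

```text
(no output)
```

View pics/dish.png

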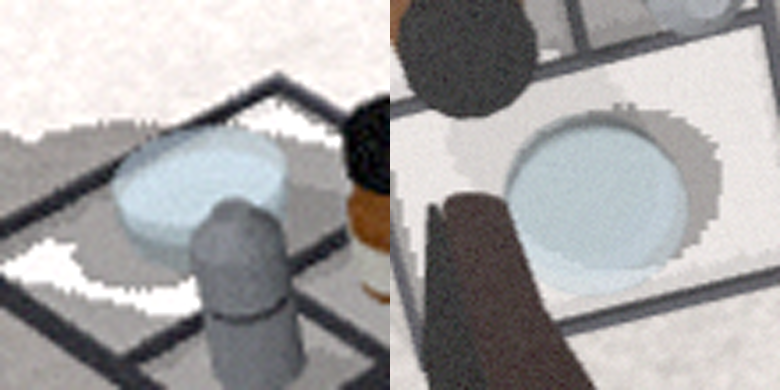

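```bash
python3 - <<'E'
from h import *
p,_=bay("t3",-32,0); ims=[]
for yaw in(0,90):
    y=np.radians(yaw); d=np.array([np.cos(y),np.sin(y)])
    env.reach([*(p-75*d),240],quat(y)); env.hold(.3); im,P=snap("wrist"); u,v=proj(P,[*p,14]).astype(int); print(u,v,"nadir",proj(P,[*P['pose'][:2,3],0]))
    h=75; v=max(v,h); ims.append(cv2.resize(cv2.convertScaleAbs(im[v-h:v+h,u-h:u+h],alpha=1.5),(390,390),interpolation=cv2.INTER_CUBIC))
env.reach([500,100,350],quat(0)); sc,P=snap("scene"); cv2.imwrite("pics/sc9.png",sc)
cv2.imwrite("pics/d2.png",np.hstack(ims)); print(env.read_state()['time_s'])
E
```

```text
321 121 nadir [321.3 109.1]
323 122 nadir [322.3 108.4]
64.8583
```

View pics/d2.png

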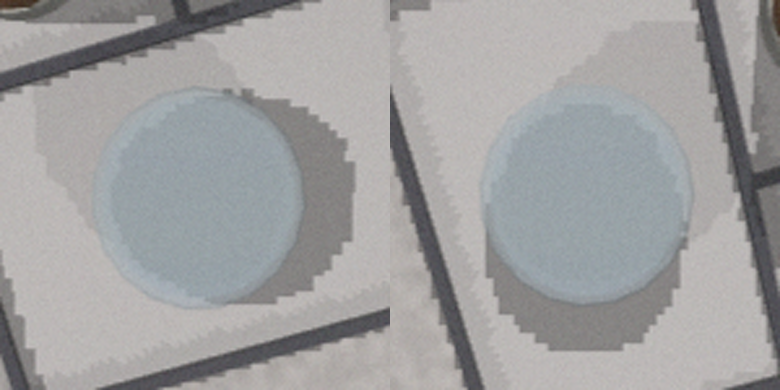

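The dish's rim is nearly circular and well clear of every rib, with its shadow as expected. It made contact within 0.1 mm of the expected floor height, so it lies flat. I'm handing in.

```bash
python3 -c "
from station import env,workorder
env.hold(.3); print(workorder.sign_off())"
```

```text
the job is handed in; nothing more can be done
None
```

Both kits are made up, with all five parts set down in their bays and the eyepiece, phone and tweezers left alone; I handed the job in at about 65 s on the robot clock, and sign-off gave no verdict.

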